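Push a carton home into the corner of a shelf board

ROBOT

A 6-joint arm with a two-finger parallel gripper is mounted at the origin on the work surface. World frame = base frame: x ahead of the robot, y to its left, z up, the work surface at z = 0. Lengths are in mm, angles in rad, forces in N, time in s.
With the tool pointing down it reaches from about 400 to 925 mm from the base axis. Payload 12.5 kg.
Tool frame: the origin (TCP) lies on the mounting face of the last link; the fingertips stand 190 mm ahead of it and the grasp point (between the pads) lies 171 mm ahead of it; z points along the fingers, y is the line along which they close (so a half turn about z gives the same grasp; the last joint's range is limited). The gripper opens to 95 mm and grips with 3 to 60 N. Pads are 20 mm wide; open, the fingers measure 119 mm over their backs; the gripper's body (75 mm by 180 mm) begins 59 mm behind the grasp point.
Start: joints at [-1.374, 0.491, 1.559, -0, 1.092, -0.106], TCP at [186.391, -596.56, 404.761] pointing down, gripper open.
Joint ranges: [-3.1, 3.1], [-0.84, 2.19], [0.05, 2.79], [-1.13, 4.28], [0.06, 2.93], [-2.69, 2.69]. Speed limits (rad/s): [2.22, 2.22, 2.79, 3.14, 3.14, 3.14].

INTERFACE

Orientations are given as [roll, pitch, yaw] about the fixed x, y, z axes, in that order (R = Rz(yaw) Ry(pitch) Rx(roll)).
In Python, from cell import env gives the robot as it stands.
- The arm moves only by the tool carry_out, never from a script. Its argument "series" is a list of rows, each a list of 5 numbers: the shift along the tool's x, y, z in m, then the turn about the tool's z in degrees, then the opening, from 0 (shut) to 1 (fully open). A call has 1 to 20 rows; each row is the pose to reach, as a shift and turn from the pose commanded when the call began, along the tool's axes at that moment; what a row does not reach only later rows make up. A row lasts 1/8 s, in which the tool goes at most 62.5 mm and 10.7 degrees, less where a joint would pass 70% of its speed; a pose out of reach is approached as far as the arm can. A call with a gripper value outside its range is refused whole. The fingers move at their own pace and stop on an object; the grip force is fixed at half the most. Time passes only in rows, so rows that repeat a pose let the fingers close. It gives the time, the measured TCP pose, the force, the opening and the grip force at its end, in the units of the state.
- env.state(): the state, without advancing time (a new reading comes with each control period).
- env.read_camera(name): name is "scene" or "side" or "wrist"; returns (picture, depth): 420x560x3 uint8, red, green, blue; 420x560 float32, mm along the optical axis (not along the pixel's ray), 0 where there is no reading.
- env.get_calibration(name): a dict with "intrinsics" (3x3 intrinsics, pixels), "cam_to_world" (4x4, takes a point from camera to world coordinates); the wrist camera has in their place "T_tool_cam" (4x4, takes a point from camera to tool coordinates, whose origin is the TCP and whose axes are the flange's). Camera axes: x right, y up, looking along -z (the intrinsics and any distortion apply to the point x, -y, -z); pixel columns grow to the right and rows downward; lengths in mm; the calibration is good to about 2 mm. A picture is of the moment at which its call begins: read the wrist's pose just before it. get_calibration takes no time and is no camera call.
- env.job_done(): hands the job in; it is judged then, once.
The state is a dict: "t": time; "joints": joint angles; "qvel": joint speeds; "tau": joint torques, N m; "eef_pos": TCP position; "tcp_rot": TCP orientation; "ft_force": force on the tool from outside, world axes, zero at the start; "moment": the same for the moment, N m; "opening": opening from 0.0 (shut) to 1.0 (fully open); "grip_force": force on a finger pad.
Only numpy, scipy, OpenCV 4.12 (cv2) and the standard library are available. Lean on these libraries where they do the work, as an engineer would, in place of code of your own. Each camera call takes 0.05 s, during which the arm holds its last target. There are 200 camera calls.

TASK

Push the cardboard carton along the white shelf board with your fingertips until it stands square in the corner, one long side flush against the black back rail and one end flush against the black end stop. Only push it: do not grasp, lift or tip it, and leave the white tub, the yellow tin and the tape roll where they are. Finish clear of everything.

Things in the scene. Friction and masses are not known exactly. Their poses are not given: they have to be found in the camera images.
- board: fixed white shelf board on the table, 320 (x) by 560 (y) by 18 mm thick; origin: centre of its underside. Own x points away from the robot, y left along the board; place and yaw (to 0.2) vary. Along its whole far edge stands the black slotted-steel back rail, 20 mm thick, 30 mm above the board's top; the rail's near face, against which the carton goes, is the plane x = +130 mm
- end_stop: fixed black slotted-steel bar on the board, square to the rail, near the rail's left or right end (varies; the white tub stands at the other): 130 mm long (own x, parallel to the board's x), 24 mm thick (own y), 50 mm high; origin: centre of its underside. The carton goes against the face that looks to the board's middle, 12 mm from the origin
- carton: closed brown cardboard carton, tan tape strip, white label, loose on the board: 110 (own x) by 140 (own y, the long side) by 60 mm high, 0.3 to 0.6 kg; origin: centre of its underside. Starts near the board's middle, clear of rail and stop, turned up to 0.35 rad from the board's axes, a long side towards the rail. Takes 3 to 10 N to slide; rail and stop do not give
- tub: white round tub with a blue band, 67 mm across, 60 mm high, loose on the board near the rail at the end away from the end stop; origin at the centre of its underside. Leave it alone.
- tin: yellow and steel round tin, 52 mm across, 58 mm high, loose on the board near one of its near corners; origin at the centre of its underside. Leave it alone.
- tape_roll: brown roll of packing tape lying flat, 76 mm across, 46 mm high, loose on the board near the other near corner; origin at the centre of its underside. Leave it alone.
Mind the look-alikes: they are no part of the job. There is more than one size of the carton; the job needs the middle-sized.

How it is judged (in metres and radians):
At the end, for the whole second after the job is handed in: The carton stands flat on the board with its long side within 4 mm of the back rail's face, its end within 4 mm of the end stop's inner face, square to the rail within 0.05 rad, and at rest (x of carton in the frame of board above 0.071 m and y of carton in the frame of board between -0.2 and 0.2 m and y of carton in the frame of end_stop between -0.086 and 0.086 m and angle between the x axis of carton and the x axis of board, either way round below 0.05 rad and angle between carton's own z axis and vertical below 0.05 rad and height (world z) of carton between 0.014 and 0.022 m and linear speed of carton below 0.01 m/s); the robot touches nothing.
It fails at once if the carton is lifted more than 12 mm off the board or tipped by more than 0.2 rad (height (world z) of carton above 0.03 m or angle between carton's own z axis and vertical above 0.2 rad).
It fails at once if the white tub is moved by more than 10 mm (distance of tub from where it was at the start of the episode above 0.01 m).
It fails at once if the yellow tin is moved by more than 10 mm (distance of tin from where it was at the start of the episode above 0.01 m).
It fails at once if the tape roll is moved by more than 10 mm (distance of tape_roll from where it was at the start of the episode above 0.01 m).
It also fails if it takes over 56 s, if anything falls off the work surface, if the arm or the gripper's body presses on something with over 40 N, if the wrist force passes 120 N, or if a joint passes its speed limit or range.

## Working session

There is one attempt and no reset: what is moved stays moved. The work goes in short steps, Python scripts to look and compute and a tool call to move; the robot and the scene stay as the last step left them, time stands still between calls to the robot, and variables do not carry over. Pictures are saved under pics/ and viewed, at most 10 in all, crops included, and the job is handed in when it is done.

Besides the shell and the picture viewer there is one more tool, called after "Call:" as a command line: name --pt "numbers of a row" for each row, then --argument value for the rest. carry_out: Moves the arm, as the interface text tells. Its arguments: {"type":"object","properties":{"series":{"type":"array","items":{"type":"array","items":{"type":"number"}}}},"required":["series"]}

```bash
mkdir -p pics; cat > h.py <<'E'
import numpy as np, cv2
from cell import env
def cloud(name):
    s=env.state(); im,d=env.read_camera(name); c=env.get_calibration(name)
    K=np.array(c["intrinsics"])
    if "cam_to_world" in c: T=np.array(c["cam_to_world"])
    else:
        from scipy.spatial.transform import Rotation as R
        A=np.eye(4);A[:3,:3]=R.from_euler("xyz",s["tcp_rot"]).as_matrix();A[:3,3]=s["eef_pos"];T=A@np.array(c["T_tool_cam"])
    v,u=np.mgrid[:d.shape[0],:d.shape[1]]
    p=np.stack([(u-K[0,2])/K[0,0]*d,-(v-K[1,2])/K[1,1]*d,-d],-1)
    return im,d,p@T[:3,:3].T+T[:3,3]
E
python3 - <<'E'
from h import *
print(env.state()); 
for n in("scene","side"):
    im,d,P=cloud(n); cv2.imwrite(f"pics/{n}0.png",im[:,:,::-1]); np.savez(f"{n}0.npz",im=im,d=d,P=P); print({k:(v if k!="cam_to_world" else np.array(v)[:3,3]) for k,v in env.get_calibration(n).items()},(d>0).mean())
E
```

```text
{'t': 0.0, 'joints': array([-1.37361891e+00,  4.91544334e-01,  1.55948499e+00, -1.88130489e-05,
        1.09174426e+00, -1.05582381e-01]), 'qvel': array([ 1.34961914e-03,  2.41974767e-05,  3.95124079e-04, -6.34919309e-05,
       -4.64462402e-04,  1.01762609e-03]), 'tau': array([-8.60015080e-04, -6.12648368e+01, -2.58179516e+01,  6.91810017e-02,
        4.81974764e-02, -1.21988423e-04]), 'eef_pos': array([ 186.36812951, -596.51351095,  404.1588532 ]), 'tcp_rot': array([-3.14041654e+00, -1.07861519e-04,  3.02768411e-01]), 'ft_force': array([ 0.50048924,  0.08994894, -0.49242296]), 'moment': array([ 0.03556133, -0.0085576 , -0.02275079]), 'grip_force': 0.0, 'opening': 1.000920156791779}
{'intrinsics': array([[497.50652074,   0.        , 281.79478675],
       [  0.        , 497.50652074, 212.35739457],
       [  0.        ,   0.        ,   1.        ]]), 'cam_to_world': array([1417.78964738, -371.7789595 ,  865.33689168])} 0.9958333333333333
{'intrinsics': array([[403.06484426,   0.        , 280.82557561],
       [  0.        , 403.06484426, 205.76566229],
       [  0.        ,   0.        ,   1.        ]]), 'cam_to_world': array([ 600.11488908, -989.55286407,  657.09370646])} 0.9960544217687075
```

View pics/scene0.png

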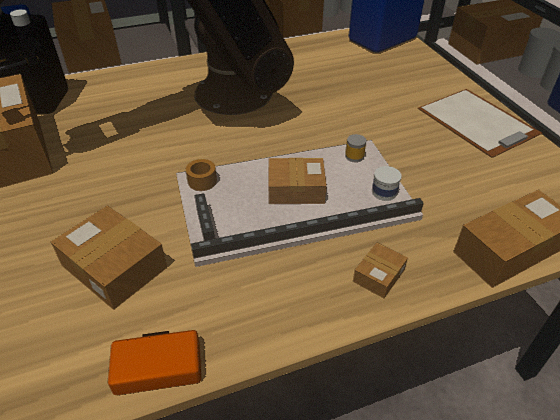

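View pics/side0.png

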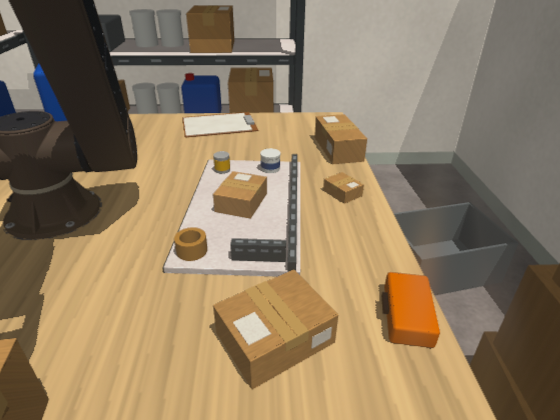

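Candidates for the carton, in scene pixels: (297,180) on the board, (108,255) large, (510,237) large, (381,270) small. The first fits: it is middle-sized, loose on the board and near its middle. The end stop is at the image-left end of the board (scene 204,215), which is the robot's right, with the tub (386,183) at the other end. The tin is at (356,148) and the tape roll at (201,174). I'll confirm with one enlarged crop and measure.

```bash
python3 - <<'E'
from h import *
from scipy import ndimage as N
im=np.load("scene0.npz")["im"]; cv2.imwrite("pics/crop.png",cv2.resize(im[125:275,165:435],None,fx=2.9,fy=2.9,interpolation=2)[:,:,::-1])
def rect(q):
    (c,s,a)=cv2.minAreaRect(q.astype(np.float32)); return np.round(c,1),np.round(s,1),round(a,2)
for n,px in(("scene",dict(carton=(282,178),tub=(386,172),tin=(356,140),tape=(190,172),stop=(204,215),rail=(310,228))),("side",dict(carton=(235,185),tub=(270,154),tin=(222,156),tape=(180,240),stop=(258,243),rail=(294,210)))):
    f=np.load(n+"0.npz");P=f["P"];im=f["im"].astype(int)
    print(n,{k:np.round(P[v,u],0) for k,(u,v) in px.items()})
    z=P[...,2]; 
    wh=(im.min(2)>110)&(abs(z-18)<7)&(np.ptp(im,2)<40); l,_=N.label(wh); k=np.bincount(l.ravel())[1:].argmax()+1
    print("board z",np.median(z[l==k]),rect(P[l==k][:,:2]))
    for k,h,r in(("carton",78,110),("tub",78,45),("tin",76,38),("tape",64,50),("stop",68,140)):
        u,v=px[k]; m=(abs(z-h)<6)&(np.hypot(*(P[...,:2]-P[v,u,:2]).transpose(2,0,1))<r)
        m=cv2.morphologyEx(m.astype(np.uint8),cv2.MORPH_OPEN,np.ones((2,2)))
        l,_=N.label(m,np.ones((3,3))); 
        if l.max()==0: print(k,"none");continue
        m=l==np.bincount(l.ravel())[1:].argmax()+1
        print(k,m.sum(),np.median(z[m]),rect(P[m][:,:2]))
    m=(im.max(2)<75)&(z>38)&(z<56)&(P[...,0]>400)&(P[...,0]<900)&(abs(P[...,1]+150)<450)
    l,_=N.label(m,np.ones((3,3))); m=l==np.bincount(l.ravel())[1:].argmax()+1
    print("rail",m.sum(),rect(P[m][:,:2]))
E
```

```text
scene {'carton': array([551., -36.,  79.]), 'tub': array([618., 215.,  77.]), 'tin': array([472., 207.,  77.]), 'tape': array([ 433., -238.,   65.]), 'stop': array([ 599., -245.,   69.]), 'rail': array([697., -22.,  40.])}
board z 17.8621094142336 (array([518.9,   1.4]), array([561.2, 268. ]), 84.91)
carton 1626 77.94585850430889 (array([ 954.5, -136.6]), array([ 148.6, 1031.3]), 70.11)
tub 403 77.52552096801355 (array([970. , -56.3]), array([  65.3, 1093.6]), 51.42)
tin 199 75.54875627432068 (array([887.8, -58.4]), array([  49. , 1230.4]), 57.12)
tape 200 62.38560095074513 (array([ 907. , -278.1]), array([  58.2, 1037.1]), 82.82)
stop 427 67.76991741493794 (array([ 567.9, -238.4]), array([ 28.4, 175.4]), 84.5)
rail 1770 (array([687.4, -14.8]), array([557.3,  33. ]), 84.36)
side {'carton': array([522.,   3.,  80.]), 'tub': array([626., 200.,  79.]), 'tin': array([472., 191.,  79.]), 'tape': array([ 397., -206.,   50.]), 'stop': array([ 587., -248.,   68.]), 'rail': array([684., -88.,  51.])}
board z 19.45193841750995 (array([529.6,  -3. ]), array([564.3, 289.9]), 85.62)
carton 1070 79.46739215254661 (array([ 534.6, -415.5]), array([1146.3,  146. ]), 89.25)
tub 177 78.68557663355523 (array([631.7, 278.2]), array([201.1,  59.4]), 85.81)
tin 110 76.59326866899283 (array([ 515.2, -315.1]), array([  49. , 1358.7]), 5.12)
tape 252 64.26629898975978 (array([ 491.2, -587.6]), array([ 62.5, 830.5]), 10.85)
stop 476 68.6680520904871 (array([ 590.6, -218. ]), array([ 81.9, 127.3]), 84.6)
rail 249 (array([ 586.2, -255.2]), array([  8.6, 127.3]), 84.11)
```

View pics/crop.png

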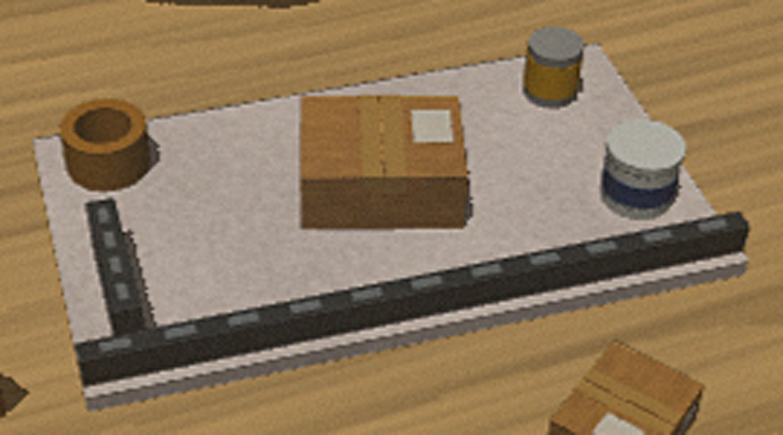

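The crop confirms it: one mid-size carton with tan tape and a white label on the board, clear of rail and stop. Some stray depth points (d=0) spoiled the rectangle fits, so I'll refine in the board frame.

```bash
cat >> h.py <<'E'
from scipy import ndimage as N
def top(P,d,h,c,r,tol=5):
    m=(d>0)&(abs(P[...,2]-h)<tol)&(np.hypot(P[...,0]-c[0],P[...,1]-c[1])<r)
    l,_=N.label(cv2.morphologyEx(m.astype(np.uint8),cv2.MORPH_OPEN,np.ones((3,3)))); m=l==np.bincount(l.ravel())[1:].argmax()+1
    q=P[m][:,:2]; c,s,a=cv2.minAreaRect(q.astype(np.float32)); return q,np.round(c,1),np.round(s,1),round(a,2)
E
python3 - <<'E'
from h import *
for n in("scene","side"):
    f=np.load(n+"0.npz");P=f["P"];d=f["d"];im=f["im"]
    q=P[(d>0)&(im.max(2)<75)&(abs(P[...,2]-48)<5)&(P[...,0]>630)&(P[...,0]<740)&(abs(P[...,1])<270)][:,:2]
    c,s,a=cv2.minAreaRect(q.astype(np.float32));print(n,"rail",c,s,a)
    yaw=np.deg2rad(a if a<45 else a-90); R=np.array([[np.cos(yaw),np.sin(yaw)],[-np.sin(yaw),np.cos(yaw)]])
    print("yaw",yaw,"rail x' pct",np.percentile(q@R.T,[1,5,50,95,99],axis=0).round(1).tolist())
    for k,h,c,r in(("carton",78,(545,0),110),("tub",78,(618,205),45),("tin",76,(472,200),38),("tape",64,(425,-220),50),("stop",68,(595,-245),80)):
        q,c,s,a=top(P,d,h,c,r); print(k,len(q),c,s,a,"board-rot",(R@c).round(1),np.percentile(q@R.T,[1,99],axis=0).round(1).tolist())
E
```

```text
scene rail (661.7603759765625, -1.56695556640625) (534.7427978515625, 87.7298812866211) 85.89807891845703
yaw -0.0715920285298916 rail x' pct [[628.1, -214.5], [664.9, -199.9], [690.8, 34.9], [700.6, 280.7], [702.7, 307.2]]
carton 1668 [538.8   6.3] [139.9 114.9] 69.91 board-rot [537.   44.8] [[473.5, -29.7], [602.4, 117.0]]
tub 391 [629.3 211.6] [64.7 68.8] 51.94 board-rot [612.6 256.1] [[579.4, 224.9], [644.3, 288.7]]
tin 193 [468.4 206.6] [51.1 52.6] 10.74 board-rot [452.4 239.6] [[427.2, 216.5], [477.2, 264.4]]
tape 296 [ 425.2 -210.9] [71.7 78.2] 74.86 board-rot [ 439.2 -179.9] [[401.4, -215.0], [474.8, -144.6]]
stop 418 [ 587.2 -243.9] [ 24.1 135.9] 84.87 board-rot [ 603.1 -201.3] [[541.7, -213.4], [668.8, -189.3]]
side rail (670.6520385742188, -114.65010070800781) (300.961181640625, 26.96265983581543) 79.78523254394531
yaw -0.1782813244337195 rail x' pct [[666.9, -144.4], [666.9, -144.3], [678.5, -142.1], [685.8, -17.8], [691.8, 116.2]]
carton 1035 [536.6   5.6] [143.4 111.8] 69.86 board-rot [527.1 100.7] [[467.5, 26.3], [587.3, 170.1]]
tub 173 [625.2 213.7] [70.6 62.8] 89.52 board-rot [577.4 321.2] [[546.8, 286.1], [609.1, 354.4]]
tin 113 [465.4 207.6] [48.6 52.3] 4.32 board-rot [421.2 286.8] [[398.8, 261.2], [446.1, 311.7]]
tape 359 [ 422.2 -212.7] [74.4 75.1] 32.16 board-rot [ 453.2 -134.5] [[418.5, -170.4], [490.1, -97.6]]
stop 447 [ 586.1 -244. ] [ 28.9 128.7] 84.87 board-rot [ 620.1 -136.2] [[557.0, -152.9], [683.4, -120.4]]
```

The carton's centre is at world (538,6), its long side turned −15° from the board. Board yaw is about −5.2°. In the board-aligned frame (x',y') the rail face is at x'≈672 and the stop's inner face at y'≈−178. The plan:

1. Push in +x' with two fingers, which squares it to the rail.
2. Push in −y' to the stop.
3. Nudge in both directions.

First move: above the near side of the carton, tool x along board x'.

Call:
carry_out --pt "0.422 -0.232 0 22.5 0.7" --pt "0.422 -0.232 0 22.5 0.7" --pt "0.422 -0.232 0 22.5 0.7" --pt "0.422 -0.232 0 22.5 0.7" --pt "0.422 -0.232 0 22.5 0.7" --pt "0.422 -0.232 0 22.5 0.7" --pt "0.422 -0.232 0 22.5 0.7" --pt "0.422 -0.232 0 22.5 0.7" --pt "0.422 -0.232 0 22.5 0.7" --pt "0.423 -0.504 0 22.5 0.7" --pt "0.423 -0.504 0 22.5 0.7" --pt "0.423 -0.504 0 22.5 0.7" --pt "0.423 -0.504 0 22.5 0.7" --pt "0.423 -0.504 0 22.5 0.7" --pt "0.423 -0.504 0 22.5 0.7" --pt "0.423 -0.504 0 22.5 0.7" --pt "0.423 -0.504 0 22.5 0.7"

```text
t: 2.22
eef_pos: [440.2, 9.6, 404.6]
tcp_rot: [3.141, 0.0, -0.091]
ft_force: [-0.0, -0.5, 0.8]
opening: 0.701
grip_force: 0.0
```

Call:
carry_out --pt "0 0 0.05 0 0.7" --pt "0 0 0.1 0 0.7" --pt "0 0 0.14 0 0.7" --pt "0 0 0.17 0 0.7" --pt "0 0 0.186 0 0.7" --pt "0 0 0.186 0 0.7"

```text
t: 2.98
eef_pos: [440.0, 9.9, 217.7]
tcp_rot: [3.142, 0.003, -0.091]
ft_force: [0.4, 1.2, -0.0]
opening: 0.7
grip_force: 0.0
```

Call:
carry_out --pt "0.008 0 0 0 0.7" --pt "0.014 0 0 0 0.7" --pt "0.02 0 0 0 0.7" --pt "0.025 0 0 0 0.7" --pt "0.03 0 0 0 0.7" --pt "0.035 0 0 0 0.7" --pt "0.04 0 0 0 0.7" --pt "0.045 0 0 0 0.7" --pt "0.05 0 0 0 0.7" --pt "0.055 0 0 0 0.7" --pt "0.06 0 0 0 0.7" --pt "0.065 0 0 0 0.7" --pt "0.07 0 0 0 0.7" --pt "0.075 0 0 0 0.7" --pt "0.08 0 0 0 0.7" --pt "0.085 0 0 0 0.7" --pt "0.09 0 0 0 0.7"

```text
t: 5.1
eef_pos: [529.8, 2.5, 218.7]
tcp_rot: [3.142, 0.0, -0.09]
ft_force: [-3.7, 0.4, 1.5]
opening: 0.701
grip_force: 1.4
```

```bash
cat > m.py <<'E'
from h import *
import sys
y=-0.091;R=np.array([[np.cos(y),np.sin(y)],[-np.sin(y),np.cos(y)]])
for n in sys.argv[1].split(","):
    im,d,P=cloud(n); q,c,s,a=top(P,d,78,(float(sys.argv[2]),float(sys.argv[3])),110)
    print(n,len(q),c,s,a,"board",(R@c).round(1),np.percentile(q@R.T,[1,99],axis=0).round(1).tolist())
    cv2.imwrite(f"pics/{n}_{sys.argv[4]}.png",im[:,:,::-1])
E
python3 m.py scene,side 580 0 a
```

```text
scene 1822 [595.3  14.5] [140.9 121.2] 84.7 board [591.5  68.5] [[538.5, -0.2], [650.0, 137.0]]
side 918 [596.6  14.4] [146.6 110.2] 83.89 board [592.8  68.6] [[541.5, -2.2], [646.8, 137.3]]
```

Squared nicely (board yaw within about 0.5°), with about 24 mm still to go to the rail. I'll push 19 mm more, then go round to the left end.

Call:
carry_out --pt "0.005 0 0 0 0.7" --pt "0.01 0 0 0 0.7" --pt "0.015 0 0 0 0.7" --pt "0.019 0 0 0 0.7" --pt "0.019 0 0 0 0.7" --pt "-0.02 0 0 0 0.7" --pt "-0.02 0 -0.06 0 0.7" --pt "-0.02 0 -0.12 0 0.7"

```text
t: 6.2
eef_pos: [509.4, 4.4, 340.1]
tcp_rot: [3.142, 0.001, -0.09]
ft_force: [0.6, -0.1, -0.2]
opening: 0.703
grip_force: 0.0
```

```bash
python3 m.py scene,side 612 12 b; python3 - <<'E'
from h import *
s=env.state();print(s["t"],s["eef_pos"],s["joints"])
y=-0.091;R=np.array([[np.cos(y),np.sin(y)],[-np.sin(y),np.cos(y)]]);print(R@s["eef_pos"][:2])
E
```

```text
scene 1889 [616.4  12.8] [140.9 116.2] 84.22 board [612.7  68.8] [[559.4, -0.1], [669.6, 137.0]]
side 1004 [614.8  12.5] [143.2 111.1] 85.02 board [611.1  68.3] [[557.6, -2.4], [665.6, 137.2]]
6.3 [510.14193208   4.35732545 344.28386427] [-1.20984418e-01  4.05692382e-01  1.90825434e+00 -9.65236086e-05
  8.17501776e-01  1.53968418e+00]
[507.63517705  50.69816737]
```

Call:
carry_out --pt "0.104 -0.119 0 -90 0.5" --pt "0.104 -0.119 0 -90 0.5" --pt "0.104 -0.119 0 -90 0.5" --pt "0.104 -0.119 0 -90 0.5" --pt "0.104 -0.119 0 -90 0.5" --pt "0.104 -0.119 0 -90 0.5" --pt "0.104 -0.119 0 -90 0.5" --pt "0.104 -0.119 0 -90 0.5" --pt "0.104 -0.119 0 -90 0.5" --pt "0.104 -0.119 0 -90 0.5" --pt "0.104 -0.119 0 -90 0.5" --pt "0.104 -0.119 0.05 -90 0.5" --pt "0.104 -0.119 0.1 -90 0.5" --pt "0.104 -0.119 0.12 -90 0.5" --pt "0.104 -0.119 0.12 -90 0.5"

```text
t: 8.18
eef_pos: [623.7, 113.5, 217.2]
tcp_rot: [-3.139, 0.001, 1.48]
ft_force: [-0.3, 0.1, 0.2]
opening: 0.499
grip_force: 0.0
```

Call:
carry_out --pt "-0.01 0 0 0 0.5" --pt "-0.02 0 0 0 0.5" --pt "-0.028 0 0 0 0.5" --pt "-0.036 0 0 0 0.5" --pt "-0.044 0 0 0 0.5" --pt "-0.052 0 0 0 0.5" --pt "-0.06 0 0 0 0.5" --pt "-0.069 0 0 0 0.5" --pt "-0.078 0 0 0 0.5" --pt "-0.087 0 0 0 0.5" --pt "-0.096 0 0 0 0.5" --pt "-0.105 0 0 0 0.5" --pt "-0.114 0 0 0 0.5" --pt "-0.123 0 0 0 0.5" --pt "-0.132 0 0 0 0.5" --pt "-0.141 0 0 0 0.5" --pt "-0.15 0 0 0 0.5" --pt "-0.159 0 0 0 0.5" --pt "-0.168 0 0 0 0.5" --pt "-0.176 0 0 0 0.5"

```text
t: 10.68
eef_pos: [608.0, -62.4, 218.7]
tcp_rot: [-3.141, 0.0, 1.481]
ft_force: [0.8, 3.1, 1.8]
opening: 0.5
grip_force: 1.4
```

```bash
python3 m.py scene,side 606 -98 c
```

```text
scene 1703 [ 602.7 -144.2] [127.3 116. ] 84.93 board [613.3 -88.8] [[558.2, -148.9], [668.7, -29.0]]
side 1242 [ 601.2 -137.4] [137.  110.6] 85.06 board [611.2 -82.2] [[557.4, -148.8], [665.1, -19.4]]
```

View pics/side_c.png

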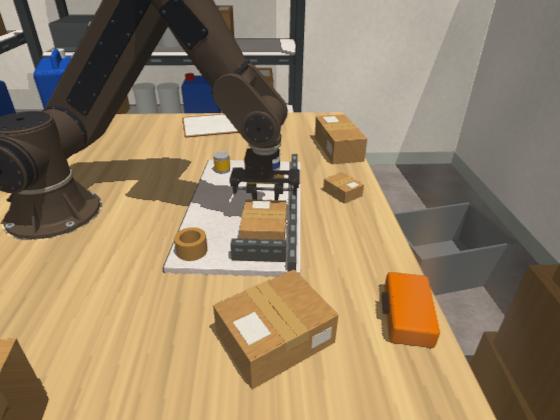

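The side view shows the carton (264,220) square, the fingers behind it and the stop (260,250) about 2 cm ahead. I'll continue slowly.

Call:
carry_out --pt "-0.006 0 0 0 0.5" --pt "-0.011 0 0 0 0.5" --pt "-0.015 0 0 0 0.5" --pt "-0.017 0 0 0 0.5"

```text
t: 11.28
eef_pos: [606.5, -79.0, 218.6]
tcp_rot: [-3.141, 0.0, 1.481]
ft_force: [0.0, 1.1, -0.8]
opening: 0.5
grip_force: 0.7
```

Call:
carry_out --pt "-0.001 0 0 0 0.5" --pt "-0.002 0 0 0 0.5" --pt "-0.002 0 0 0 0.5"

```text
t: 11.65
eef_pos: [606.4, -80.7, 218.8]
tcp_rot: [3.141, 0.0, 1.481]
ft_force: [0.2, 0.8, -0.1]
opening: 0.498
grip_force: 0.1
```

Call:
carry_out --pt "-0.001 0 0 0 0.5" --pt "-0.002 0 0 0 0.5" --pt "-0.002 0 0 0 0.5"

```text
t: 12.02
eef_pos: [606.1, -81.9, 218.8]
tcp_rot: [-3.141, -0.001, 1.482]
ft_force: [-0.0, 7.5, 1.7]
opening: 0.5
grip_force: 4.1
```

Call:
carry_out --pt "-0.001 0 0 0 0.5" --pt "-0.002 0 0 0 0.5" --pt "-0.002 0 0 0 0.5"

```text
t: 12.4
eef_pos: [606.0, -82.3, 218.8]
tcp_rot: [-3.141, -0.003, 1.482]
ft_force: [2.0, 22.5, 1.7]
opening: 0.499
grip_force: 11.5
```

Call:
carry_out --pt "-0.001 0 0 0 0.5" --pt "-0.002 0 0 0 0.5" --pt "-0.002 0 0 0 0.5"

```text
t: 12.78
eef_pos: [606.0, -82.7, 218.9]
tcp_rot: [-3.141, -0.004, 1.482]
ft_force: [4.1, 37.9, 2.0]
opening: 0.503
grip_force: 18.9
```

The stop is reached (38 N, no more travel). I'll back off, go round to the near side and seat it against the rail.

Call:
carry_out --pt "0.01 0 0 0 0.5" --pt "0.03 0 0 0 0.5" --pt "0.03 0 -0.06 0 0.5" --pt "0.03 0 -0.12 0 0.5" --pt "0.0 -0.05 -0.12 90 0.5" --pt "-0.05 -0.07 -0.12 90 0.5" --pt "-0.08 -0.082 -0.12 90 0.5" --pt "-0.08 -0.082 -0.12 90 0.5" --pt "-0.08 -0.082 -0.12 90 0.5" --pt "-0.08 -0.082 -0.12 90 0.5" --pt "-0.08 -0.082 -0.12 90 0.5" --pt "-0.08 -0.082 -0.12 90 0.5" --pt "-0.08 -0.082 -0.12 90 0.5" --pt "-0.08 -0.082 -0.12 90 0.5" --pt "-0.08 -0.082 -0.12 90 0.5" --pt "-0.08 -0.082 -0.12 90 0.5"

```text
t: 14.78
eef_pos: [517.0, -158.9, 338.7]
tcp_rot: [3.141, -0.0, -0.089]
ft_force: [-0.4, 1.0, 0.3]
opening: 0.5
grip_force: 0.0
```

```bash
python3 m.py scene,side,wrist 600 -160 d;python3 - <<'E'
from h import *
s=env.state();y=-0.091;R=np.array([[np.cos(y),np.sin(y)],[-np.sin(y),np.cos(y)]]);print(s["eef_pos"],s["tcp_rot"],R@s["eef_pos"][:2])
E
```

```text
scene 2029 [ 600.3 -162.6] [140.3 115.8] 85.0 board [ 612.6 -107.4] [[558.9, -176.4], [668.4, -39.2]]
side 1501 [ 598.9 -163.2] [142.9 110.7] 85.17 board [ 611.3 -108.1] [[557.7, -178.5], [665.6, -39.4]]
wrist 28498 [ 600.7 -162.8] [140.4 110.8] 84.93 board [ 613.  -107.5] [[559.3, -175.8], [666.6, -39.5]]
[ 516.94218183 -158.92907796  338.75639887] [ 3.14147008e+00 -9.08841479e-05 -8.95075188e-02] [ 529.245853   -111.29464611]
```

View pics/wrist_d.png

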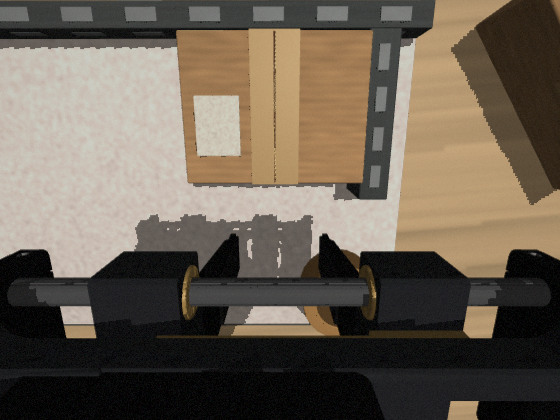

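The wrist view shows the carton flush at the stop (380,100), with a thin gap to the rail at row 35. The tape roll (335,270) is well behind the fingers. Going down and pushing +x'.

Call:
carry_out --pt "0 0 0.05 0 0.5" --pt "0 0 0.1 0 0.5" --pt "0 0 0.12 0 0.5" --pt "0 0 0.12 0 0.5" --pt "0.007 0 0.12 0 0.5" --pt "0.014 0 0.12 0 0.5" --pt "0.018 0 0.12 0 0.5" --pt "0.02 0 0.12 0 0.5" --pt "0.021 0 0.12 0 0.5" --pt "0.021 0 0.12 0 0.5"

```text
t: 16.18
eef_pos: [537.8, -160.8, 218.8]
tcp_rot: [3.142, 0.0, -0.09]
ft_force: [-2.6, 0.5, 2.0]
opening: 0.502
grip_force: 1.3
```

Call:
carry_out --pt "0.001 0 0 0 0.5" --pt "0.002 0 0 0 0.5" --pt "0.002 0 0 0 0.5"

```text
t: 16.55
eef_pos: [539.9, -161.1, 218.7]
tcp_rot: [3.141, -0.0, -0.09]
ft_force: [-3.0, 0.1, 2.4]
opening: 0.499
grip_force: 1.3
```

Call:
carry_out --pt "0.001 0 0 0 0.5" --pt "0.002 0 0 0 0.5" --pt "0.002 0 0 0 0.5"

```text
t: 16.92
eef_pos: [542.0, -161.2, 218.7]
tcp_rot: [3.141, -0.0, -0.09]
ft_force: [-2.1, 1.3, 1.2]
opening: 0.501
grip_force: 0.9
```

Call:
carry_out --pt "0.001 0 0 0 0.5" --pt "0.002 0 0 0 0.5" --pt "0.002 0 0 0 0.5"

```text
t: 17.3
eef_pos: [543.4, -161.4, 218.7]
tcp_rot: [-3.141, 0.002, -0.09]
ft_force: [-7.0, -0.2, 3.5]
opening: 0.498
grip_force: 3.5
```

Call:
carry_out --pt "0.001 0 0 0 0.5" --pt "0.002 0 0 0 0.5" --pt "0.002 0 0 0 0.5"

```text
t: 17.68
eef_pos: [544.1, -161.6, 218.7]
tcp_rot: [-3.141, 0.006, -0.09]
ft_force: [-18.5, -2.2, 10.8]
opening: 0.503
grip_force: 9.3
```

Call:
carry_out --pt "0.001 0 0 0 0.5" --pt "0.002 0 0 0 0.5" --pt "0.002 0 0 0 0.5"

```text
t: 18.05
eef_pos: [544.8, -161.7, 218.7]
tcp_rot: [-3.14, 0.01, -0.09]
ft_force: [-30.4, -3.6, 18.8]
opening: 0.5
grip_force: 15.1
```

Seated against the rail (30 N). I'll retreat, lift well clear and look.

Call:
carry_out --pt "-0.004 0 0 0 0.5" --pt "-0.012 0 0 0 0.5" --pt "-0.028 0 0 0 0.5" --pt "-0.028 0 -0.06 0 0.5" --pt "-0.028 0 -0.12 0 0.5" --pt "-0.028 0 -0.16 0 0.5" --pt "-0.028 0 -0.16 0 0.5"

```text
t: 18.92
eef_pos: [520.0, -159.2, 381.7]
tcp_rot: [3.139, -0.006, -0.09]
ft_force: [0.6, -0.5, 0.4]
opening: 0.496
grip_force: 0.0
```

```bash
python3 m.py scene,side,wrist 605 -163 e;python3 - <<'E'
from h import *
s=env.state();print(s["t"],s["eef_pos"],s["ft_force"])
E
```

```text
scene 2074 [ 609.9 -163.8] [139.8 115.6] 84.87 board [ 622.3 -107.7] [[568.2, -176.1], [677.8, -39.2]]
side 1496 [ 607.8 -163.4] [146.3 109.8] 85.53 board [ 620.1 -107.5] [[566.7, -178.3], [674.0, -39.4]]
wrist 21267 [ 609.4 -163.6] [140.2 111. ] 85.07 board [ 621.7 -107.5] [[568.3, -175.8], [675.6, -39.3]]
19.075 [ 519.75488661 -159.14560584  377.74127187] [-0.66747434  0.55641687  0.71240923]
```

View pics/wrist_e.png

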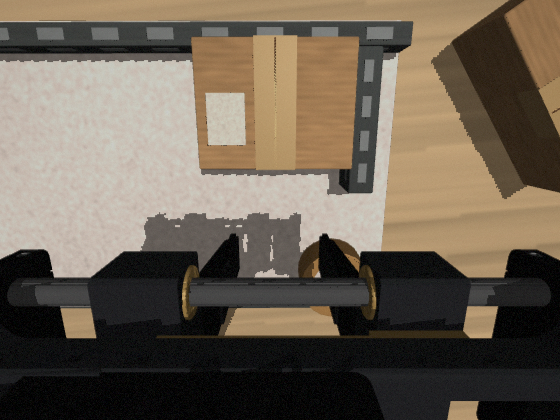

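View pics/scene_e.png

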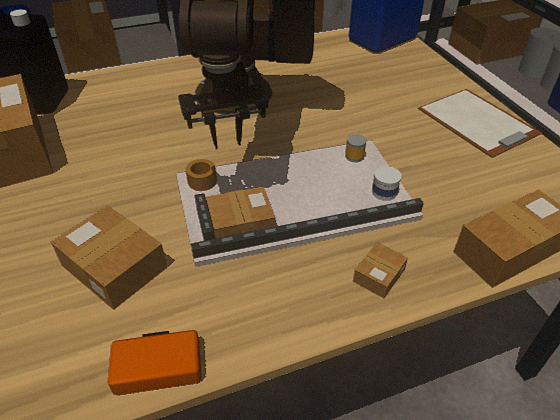

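The pictures show the carton in the corner against the rail and stop (wrist 275,100; scene 238,212). Its y' is unchanged at −107.5, it is square, the other items have not moved and the gripper is well clear. Handing in.

```bash
python3 -c "
from cell import env
print(env.job_done())"
```

```text
the job is handed in; nothing more can be done
None
```

The carton stands square in the corner, flush against the back rail and the end stop as far as the force readings and final pictures show; tub, tin and tape roll look unmoved, the arm is clear, and the job was handed in at about 19 s with no verdict returned.

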